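Get the squeegee out of its lidded case and lean it on the rest

ROBOT

A 6-joint arm with a two-finger parallel gripper is mounted at the origin on the work surface; the furniture and walls round the work are solid. World frame = base frame: x ahead of the robot, y to its left, z up, the work surface at z = 0. Lengths are in m, angles in rad, forces in N, time in s.
With the tool pointing down it reaches from about 0.425 to 0.95 m from the base axis. Payload 3.5 kg.
Tool frame: the origin (TCP) lies between the finger pads; the fingertips stand 22 mm ahead of it and the grasp point (between the pads) lies 3 mm ahead of it (ctrl.tip_reach is the distance from the TCP to the fingertips, in m); z points along the fingers, y is the direction in which the jaws open and shut (so a half turn about z gives the same grasp; the last joint's range is limited). The gripper opens to 85 mm and grips with 20 to 120 N. Pads are 22 mm wide; open, the fingers measure 114 mm over their backs; the gripper's body (76 mm by 85 mm) begins 54 mm behind the grasp point. The pads swing forward as they close: fully open they stand 13 mm farther back than shut.
Start: joints at [-1.294, 0.286, 1.577, -0, 1.279, -0.15], TCP at [0.279, -0.614, 0.253] pointing down, gripper open.
Joint ranges: [-2.77, 2.77], [-0.9, 2.22], [0.21, 2.48], [-1.53, 4.67], [0.24, 2.81], [-2.84, 2.84]. Speed limits (rad/s): [2.79, 2.79, 3.14, 3.14, 3.14, 3.14].

INTERFACE

Orientations are given as a unit quaternion [x, y, z, w].
In Python, from workcell import ctrl, viewer gives the robot as it stands.
- The arm moves only by the tool carry_out, never from a script. Its argument "steps" is a list of rows, each a list of 5 numbers: the opening, from -1 (shut) to 1 (fully open), so that 0 is half open, then the shift along the tool's x, y, z in mm, then the turn about the tool's z in degrees. A call has exactly 10 rows; each row shifts and turns the pose as measured when the row begins, along the tool's axes as they then stand; what a row does not reach is not made up. A row lasts 1/10 s, in which the tool goes at most 50 mm and 8.59 degrees, less where a joint would pass 70% of its speed; a pose out of reach is approached as far as the arm can. A call with a gripper value outside its range is refused whole. The fingers move at their own pace and stop on an object; the grip force is fixed at half the most. Time passes only in rows, so rows that do not move let the fingers close, or fill a call up. It gives the time, the measured TCP pose, the force and the opening at its end, in the units of the state.
- ctrl.state(): the state, without advancing time (a new reading comes with each control period).
- viewer.camera(name): name is "side" or "top" or "wrist"; returns the picture (420x560x3 uint8, red, green, blue); there is no depth.
- viewer.camera_params(name): a dict with "intrinsics" (3x3 intrinsics, pixels), "rvec" (rotation vector, rad) and "tvec" (3), from world to camera coordinates, as OpenCV has them; the wrist camera has in their place "mount" (4x4, takes a point from camera to tool coordinates, whose origin is the TCP and whose axes are the flange's). Camera axes: x right, y down, z forward; pixel columns grow to the right and rows downward; lengths in m; the calibration is good to about 2 mm. A picture is of the moment at which its call begins: read the wrist's pose just before it. camera_params takes no time and is no camera call.
- ctrl.sign_off(): hands the job in, once; it reports no verdict.
The state is a dict: "clock": time; "qpos": joint angles; "qvel": joint speeds; "joint_torque": joint torques, N m; "tool_pos": TCP position; "ee_rot": TCP orientation; "contact_force": force on the tool from outside, world axes, zero at the start; "torque": the same for the moment, N m; "finger_gap": opening from 0.0 (shut) to 1.0 (fully open).
Only numpy, scipy, OpenCV 4.12 (cv2) and the standard library are available. Lean on these libraries where they do the work, as an engineer would, in place of code of your own. Each camera call takes 0.05 s, during which the arm holds its last target. There are 200 camera calls.

TASK

Swing the lid of the plywood case right over until it stays open by itself, then take out the squeegee that leans inside and lean it, blade down, on the open plywood rest in the same way as it leaned in the case, about in the middle. Put it down, do not let it drop; leave the case standing open and the other things on the table where they are.

Things in the scene. Friction and masses are not known exactly. Their poses are not given: they have to be found in the camera images.
- case: plywood case fixed to the table, left or right, 140 mm (own x) by 220 mm (own y); tray 50 mm high, walls and floor 6 mm; 114 mm high with its lid shut. Origin: centre of the underside; +x to the hinge side, away from the robot; yaw up to 0.2 rad. Inside, the squeegee leans 25 degrees, top to -x, on two sloping ribs 14 mm wide, 60 mm either side of the middle; the far wall holds its foot.
- case_lid (a joint): lid hinge: 0 shut, grows as the lid swings up and over away from the robot, 1.85 at the stop. The lid (0.45 kg, 64 mm deep, free hinge, no spring or latch) falls shut if let go below about 1 rad; beyond that it falls open to the stop and stays there.
- lid_hinge (a point): middle of the hinge line on the tray's far rim, 70 mm from the case's middle along its own +x, 50 mm above the table; the hinge line runs along the case's own y
- lid_handle (a point): middle of the lid's handle: a level round steel bar 10 mm thick, about 100 mm long between its end posts, along the case's own y, its centre 38 mm over the lid's top. Lid shut: 122 mm from the hinge line on the robot's side and 152 mm above the table. Moves with the lid.
- squeegee: short squeegee, 180 mm long (own y), about 0.26 kg. Wooden back x = -50 to +20 mm, z = 0 to 22; rubber blade from there to x = +50, z = 8 to 14. Origin: mid length and width, on the z = 0 face, which lies on the ribs. In the case own y is the case's y, +x points down the slope to the blade, +z up and away from the robot; its wooden top edge stands 50 mm above the tray's rim. Free between the ribs.
- rest: open plywood rest fixed to the table on the other side from the case: base plate 130 mm (own x) by 190 mm (own y), 6 mm thick, with two sloping ribs like the case's (60 mm either side of the middle, 25 degrees from vertical, tops towards own -x, the robot's side) and a lip 14 mm high at x = 44 to 50 mm. Origin: between the ribs, on the underside; z up; yaw up to 0.2 rad.
- rest_seat (a point): where the squeegee's origin belongs on the rest: 48 mm above the table over the rest's origin. The squeegee then has own y along the rest's y, own +x (blade) down the slope, 25 degrees from vertical, own +z up and away from the robot, the blade edge on the base plate between the ribs' feet and the lip (about 10 mm of play).
- big_squeegee: long squeegee, wooden back and rubber blade, 262x107x22 mm, lying flat far left; not the one to move (bystander). Origin: centre of the underside.
- tape_roll: roll of tape lying flat, 120 mm across, 50 mm high (bystander). Origin: centre of the underside.
- round_lid: round tub lid lying flat, 129 mm across, 9 mm high (bystander). Origin: centre of the underside.
- tall_jar: tall screw-lid jar, 71 mm across, 99 mm high (bystander). Origin: centre of the underside.
- ink_jar: screw-lid jar, 74 mm across, 85 mm high (bystander). Origin: centre of the underside.
- mug: mug, 78 mm across, 97 mm high, with a side handle (bystander). Origin: centre of the underside.
- spray_bottle: spray bottle, 272 mm high, standing at the left back (bystander). Origin: centre of the underside.
- marker: felt marker lying on its side, 136 mm long, 16 mm thick (bystander). Origin: centre of the underside.
Mind the look-alikes: they are no part of the job. What is shaped like the rest but turquoise is not meant.

How it is judged:
By the outcome, as a careful person would: the job done as asked, in the order asked, and still so for the second after the job is handed in, with the robot touching nothing.
It also fails if it takes over 59 s, if anything falls off the work surface, if the arm or the gripper's body presses on something with over 40 N, if the wrist force passes 120 N, or if a joint passes its speed limit or range.

## Working session

There is one attempt and no reset: what is moved stays moved. The work goes in short steps, Python scripts to look and compute and a tool call to move; the robot and the scene stay as the last step left them, time stands still between calls to the robot, and variables do not carry over. Pictures are saved under pics/ and viewed, about 8 in all and at most 12, crops included, and the job is handed in when it is done.

Besides the shell and the picture viewer there is one more tool, called by a JSON object that holds its "name" and its "arguments". carry_out: Moves the arm, as the interface text tells. Its arguments: {"type":"object","properties":{"steps":{"type":"array","items":{"type":"array","items":{"type":"number"}}}},"required":["steps"]}

```bash
mkdir -p pics; cat > h.py <<'E'
import numpy as np, cv2
from scipy.spatial.transform import Rotation as R
from workcell import ctrl, viewer
def snap(n,f):
    s=ctrl.state(); im=viewer.camera(n); cv2.imwrite('pics/'+f,cv2.cvtColor(im,cv2.COLOR_RGB2BGR)); return im,s
def cam(n,s=None):
    p=viewer.camera_params(n); K=np.array(p['intrinsics'])
    if n=='wrist':
        M=np.array(p['mount']); Rt=R.from_quat(s['ee_rot']).as_matrix()
        Rc=Rt@M[:3,:3]; c=Rt@M[:3,3]+np.array(s['tool_pos'])
    else:
        Rw=cv2.Rodrigues(np.array(p['rvec'],float))[0]; Rc=Rw.T; c=-Rw.T@np.array(p['tvec'],float).ravel()
    return K,Rc,c
def onz(C,uv,z):
    K,Rc,c=C; uv=np.atleast_2d(uv).astype(float)
    d=(Rc@np.linalg.inv(K)@np.c_[uv,np.ones(len(uv))].T).T
    return c+d*((z-c[2])/d[:,2])[:,None]
def proj(C,P):
    K,Rc,c=C; q=(K@Rc.T@(np.atleast_2d(P)-c).T).T; return q[:,:2]/q[:,2:]
E
python3 - <<'E'
from h import *
a,s=snap('top','t0.png'); b,_=snap('side','s0.png')
for n in('top','side'):
    K,Rc,c=cam(n); print(n,c.round(3),Rc[:,2].round(2),K[0,0])
print(viewer.camera_params('wrist')); print(s['ee_rot'],s['clock'])
E
```

```text
top [-0.517 -0.236  1.803] [ 0.49  0.2  -0.85] 526.0919734966624
side [0.141 1.448 0.836] [ 0.2  -0.85 -0.49] 401.8669608491909
{'intrinsics': array([[293.9771742 ,   0.        , 281.68630432],
       [  0.        , 293.9771742 , 212.24681625],
       [  0.        ,   0.        ,   1.        ]]), 'mount': array([[-9.08547427e-05, -9.60067138e-01, -2.79769697e-01,
         7.02350693e-02],
       [ 9.99999987e-01, -4.99192221e-05, -1.53443841e-04,
         6.57462800e-04],
       [ 1.33350503e-04, -2.79769707e-01,  9.60067130e-01,
        -1.19938376e-01],
       [ 0.00000000e+00,  0.00000000e+00,  0.00000000e+00,
         1.00000000e+00]])}
[ 9.77316711e-01  2.11780000e-01 -8.00866103e-05 -1.12778195e-03] 0.0
```

View pics/t0.png

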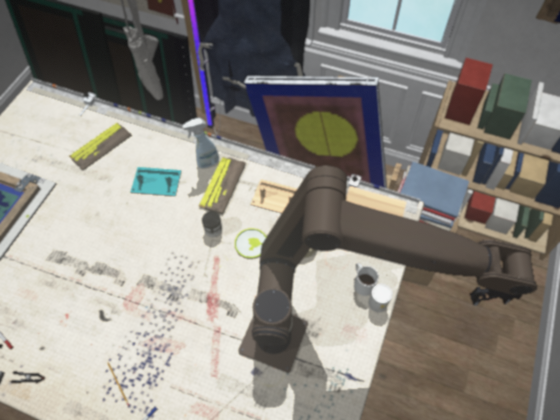

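View pics/s0.png

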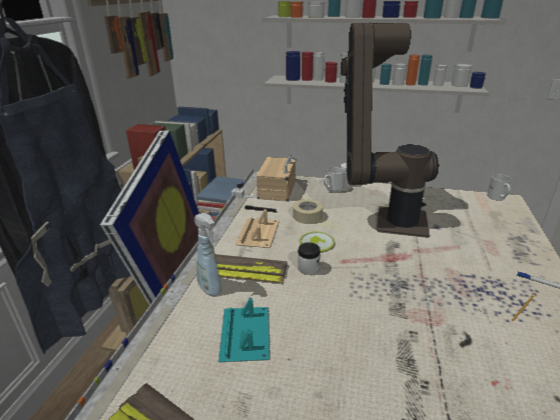

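The pictures are partly blocked by the arm: the plywood case is at side (277,178). Candidates for the rest are plywood at side (257,232) / top (272,195) and turquoise at side (246,333) / top (157,181). The plywood one fits, since turquoise is excluded. I'll confirm in an enlarged crop.

```bash
python3 - <<'E'
from h import *
t=cv2.imread('pics/t0.png'); s=cv2.imread('pics/s0.png')
A=cv2.resize(t[150:240,235:435],None,fx=4,fy=4,interpolation=3)[:300]
B=cv2.resize(s[140:260,220:330],None,fx=3.6,fy=2.5,interpolation=3)
w,_=snap('wrist','w0.png'); W=cv2.resize(cv2.cvtColor(w,4),(400,300))
cv2.imwrite('pics/c0.png',np.vstack([A,np.hstack([cv2.resize(B,(400,300)),W])]))
C=cam('side'); 
print('side case/rest',onz(C,[(277,193),(257,232),(257,193),(293,198),(258,165),(297,165)],[0,0,0,0,.11,.11][0]))
T=cam('top'); print('top',onz(T,[(272,197),(385,195),(235,190),(100,145)],0.0))
E
```

```text
side case/rest [[ 5.48403241e-01 -1.38214313e-01  0.00000000e+00]
 [ 5.44180418e-01  1.99054438e-01  0.00000000e+00]
 [ 6.37894503e-01 -1.18899370e-01  0.00000000e+00]
 [ 4.66786321e-01 -1.05690754e-01  0.00000000e+00]
 [ 7.24825423e-01 -4.32493221e-01  1.11022302e-16]
 [ 5.23477174e-01 -4.75216426e-01  0.00000000e+00]]
top [[ 5.36629836e-01  2.18227096e-01  2.22044605e-16]
 [ 7.12605271e-01 -2.05604999e-01  2.22044605e-16]
 [ 5.12960626e-01  3.72220184e-01  2.22044605e-16]
 [ 5.12967761e-01  1.01493308e+00  0.00000000e+00]]
```

View pics/c0.png

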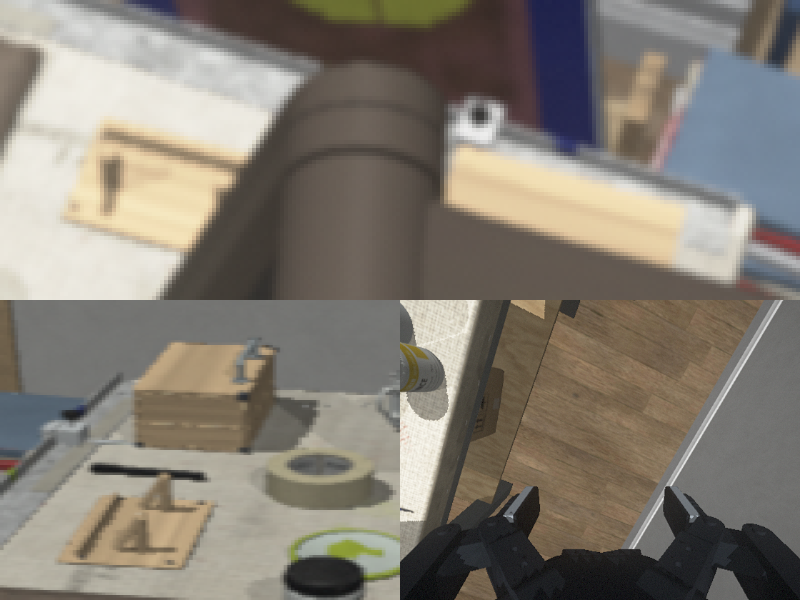

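The bottom-left crop shows the plywood case with its steel handle, the plywood rest with two ribs (far-side lip), and the roll. The rest is the plywood one, near (0.54, 0.21). The case is at about (0.555, -0.22). I'll move to a viewing pose.

{"name": "carry_out", "arguments": {"steps": [[1, 0, 0, -15, -6.5], [1, 0, 0, -15, -6.5], [1, 0, 0, -15, -6.5], [1, 0, 0, -15, -6.5], [1, 0, 0, -15, -6.5], [1, 0, 0, -15, -6.5], [1, 0, 0, -15, -6.5], [1, 0, 0, -15, -6.5], [1, 0, 0, -15, -6.5], [1, 0, 0, -15, -6.5]]}}

```text
clock: 1.15
tool_pos: [0.2787, -0.612, 0.3968]
ee_rot: [0.694, 0.72, 0.005, -0.009]
contact_force: [0.2, 0.2, -0.4]
finger_gap: 0.998
```

{"name": "carry_out", "arguments": {"steps": [[1, 32, 19, 0, 0], [1, 32, 19, 0, 0], [1, 32, 19, 0, 0], [1, 32, 19, 0, 0], [1, 32, 19, 0, 0], [1, 32, 19, 0, 0], [1, 32, 19, 0, 0], [1, 32, 19, 0, 0], [1, 32, 19, 0, 0], [1, 32, 19, 0, 0]]}}

```text
clock: 2.15
tool_pos: [0.4595, -0.277, 0.3996]
ee_rot: [0.697, 0.717, 0.005, -0.01]
contact_force: [0.1, -0.6, 0.4]
finger_gap: 0.999
```

```bash
python3 - <<'E'
from h import *
w,s=snap('wrist','w1.png'); t,_=snap('top','t1.png')
print(s['tool_pos'],s['ee_rot'],s['clock'],s['qpos'])
T=cv2.resize(cv2.cvtColor(t,4)[140:260,230:430],(400,240),interpolation=3)
W=cv2.cvtColor(w,4)
cv2.imwrite('pics/c1.png',W)
E
```

```text
[ 0.459503   -0.27696462  0.39964252] [ 0.69650663  0.71746078  0.00504883 -0.0101519 ] 2.15 [-0.73628386 -0.08872155  1.71913418  0.01079594  1.53112916 -0.76645623]
```

View pics/c1.png

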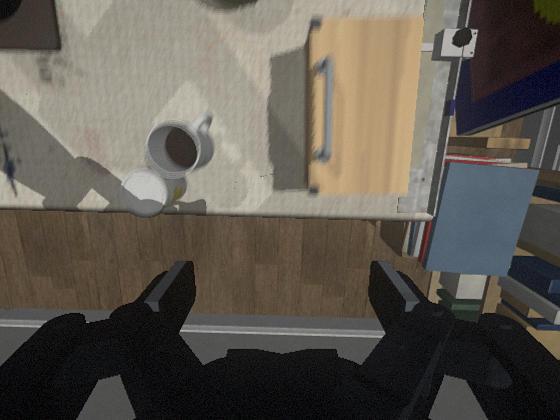

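The case is at top right in the wrist view: the lid top spans about (314–421, 17–195), with the handle from (325,60) to (322,158).

```bash
python3 - <<'E'
from h import *
w=cv2.imread('pics/w1.png'); s={'tool_pos':[0.459503,-0.27696462,0.39964252],'ee_rot':[0.69650663,0.71746078,0.00504883,-0.0101519]}
C=cam('wrist',s)
h=cv2.cvtColor(w,cv2.COLOR_BGR2HSV); m=cv2.inRange(h,(8,70,120),(25,255,255)); m[:, :300]=0;m[:,440:]=0;m[205:]=0
m=cv2.morphologyEx(m,cv2.MORPH_CLOSE,np.ones((25,25)))
c=max(cv2.findContours(m,0,1)[0],key=cv2.contourArea)
q=cv2.approxPolyDP(c,8,True)[:,0]; P=onz(C,q,.114); print(q,P.round(4))
r=onz(C,c[:,0],.114)[:,:2].astype(np.float32); print(cv2.minAreaRect(r*1000))
print('handle',onz(C,[(325,60),(322,158)],.152).round(4), 'img pts of handle axis')
print('far edge lip',onz(C,[(421,18),(407,195)],.114).round(4))
E
```

```text
[[324  19]
 [310  34]
 [309 186]
 [405 192]
 [422  17]] [[ 0.5023 -0.0733  0.114 ]
 [ 0.4861 -0.09    0.114 ]
 [ 0.4951 -0.2792  0.114 ]
 [ 0.63   -0.2835  0.114 ]
 [ 0.6209 -0.068   0.114 ]]
((558.656494140625, -177.89651489257812), (138.79930114746094, 219.54757690429688), 2.561307668685913)
handle [[ 0.5021 -0.1271  0.152 ]
 [ 0.5058 -0.2373  0.152 ]] img pts of handle axis
far edge lip [[ 0.6198 -0.069   0.114 ]
 [ 0.6334 -0.2877  0.114 ]]
```

Rect 139×220 mm matches the lid. Case centre is at (0.559, -0.178) with yaw ≈ 0.045, and the handle is at about (0.505, -0.181). I'll approach above the handle.

{"name": "carry_out", "arguments": {"steps": [[0.2, 19, 10, 0, -0.3], [0.2, 19, 10, 0, -0.3], [0.2, 19, 10, 0, -0.3], [0.2, 20, 9, 0, 0], [0.2, 20, 9, 20, 0], [0.2, 0, 0, 30, 0], [0.2, 0, 0, 40, 0], [0.2, 0, 0, 40, 0], [0.2, 0, 0, 30, 0], [0.2, 0, 0, 10, 0]]}}

```text
clock: 3.25
tool_pos: [0.5037, -0.1736, 0.2272]
ee_rot: [0.689, 0.725, 0.004, -0.007]
contact_force: [-1.3, -0.6, -0.4]
finger_gap: 0.598
```

```bash
cat > st.py <<'E'
from h import *
import sys
def rep(target=None):
    s=ctrl.state(); M=R.from_quat(s['ee_rot']).as_matrix()
    print(round(s['clock'],2),np.round(s['tool_pos'],4),'gap',round(s['finger_gap'],3),'F',np.round(s['contact_force'],1),'T',np.round(s['torque'],2))
    print('tool x',M[:,0].round(3),'y',M[:,1].round(3),'z',M[:,2].round(3),'yaw(y)',round(np.degrees(np.arctan2(M[1,1],M[0,1])),2))
    if target is not None: print('shift mm',(M.T@(np.array(target)-s['tool_pos'])*1000).round(1))
if __name__=='__main__':
    rep([float(a) for a in sys.argv[1:4]] if len(sys.argv)>3 else None)
E
python3 st.py .505 -.181 .155
```

```text
3.25 [ 0.5037 -0.1736  0.2272] gap 0.598 F [-1.3 -0.6 -0.4] T [ 0.02 -0.03  0.01]
tool x [-0.05   0.999  0.017] y [ 0.999  0.05  -0.003] z [-0.004  0.016 -1.   ] yaw(y) 2.87
shift mm [-8.6  1.2 72.1]
```

{"name": "carry_out", "arguments": {"steps": [[0.2, -4, 1, 15, 0], [0.2, -4, 0, 20, 0], [0.2, 0, 0, 20, 0], [0.2, 0, 0, 15, 0], [0.2, 0, 0, 2, 0], [-0.3, 0, 0, 0, 0], [-0.8, 0, 0, 0, 0], [-1, 0, 0, 0, 0], [-1, 0, 0, 0, 0], [-1, 0, 0, 0, 0]]}}

```text
clock: 4.25
tool_pos: [0.5082, -0.187, 0.1581]
ee_rot: [0.69, 0.724, 0.005, -0.002]
contact_force: [0.6, -0.3, -3.4]
finger_gap: 0.098
```

```bash
python3 st.py .505 -.181 .155
```

```text
4.25 [ 0.5082 -0.187   0.1581] gap 0.098 F [ 0.6 -0.3 -3.4] T [-0.06 -0.06 -0.03]
tool x [-0.048  0.999  0.009] y [0.999 0.048 0.005] z [ 0.004  0.009 -1.   ] yaw(y) 2.72
shift mm [ 6.1 -2.9  3.1]
```

Gripped the bar (8 mm gap). Now I'll work out the lid arc.

```bash
python3 - <<'E'
import numpy as np
a=np.radians(140.1-np.arange(0,109,3.6)); r=159
print(np.c_[np.diff(r*np.cos(a)),-np.diff(r*np.sin(a))].round(0).astype(int).tolist())
E
```

```text
[[7, -7], [7, -7], [8, -7], [8, -6], [8, -6], [9, -5], [9, -4], [9, -4], [9, -3], [10, -3], [10, -2], [10, -2], [10, -1], [10, 0], [10, 0], [10, 1], [10, 2], [10, 2], [10, 3], [9, 3], [9, 4], [9, 5], [9, 5], [8, 6], [8, 6], [7, 7], [7, 7], [7, 8], [6, 8], [6, 8]]
```

{"name": "carry_out", "arguments": {"steps": [[-1, 0, 7, -7, 0], [-1, 0, 7, -7, 0], [-1, 0, 8, -7, 0], [-1, 0, 8, -6, 0], [-1, 0, 8, -6, 0], [-1, 0, 9, -5, 0], [-1, 0, 9, -4, 0], [-1, 0, 9, -4, 0], [-1, 0, 9, -3, 0], [-1, 0, 10, -3, 0]]}}

```text
clock: 5.25
tool_pos: [0.5962, -0.183, 0.2139]
ee_rot: [0.69, 0.724, 0.001, -0.005]
contact_force: [-1.2, -0.5, -4.7]
finger_gap: 0.09
```

```bash
python3 st.py .592 -.183 .210
```

```text
5.25 [ 0.5962 -0.183   0.2139] gap 0.09 F [-1.2 -0.5 -4.7] T [-0.33  0.42 -0.  ]
tool x [-0.049  0.999  0.01 ] y [ 0.999  0.049 -0.006] z [-0.006  0.009 -1.   ] yaw(y) 2.81
shift mm [ 0.2 -4.1  3.9]
```

{"name": "carry_out", "arguments": {"steps": [[-1, 0, 10, -2, 0], [-1, 0, 10, -1, 0], [-1, 0, 10, -1, 0], [-1, 0, 10, 0, 0], [-1, 0, 10, 1, 0], [-1, 0, 10, 1, 0], [-1, 0, 10, 2, 0], [-1, 0, 10, 3, 0], [-1, 0, 10, 3, 0], [-1, 0, 9, 4, 0]]}}

```text
clock: 6.25
tool_pos: [0.7045, -0.1781, 0.2018]
ee_rot: [0.69, 0.724, 0.001, -0.005]
contact_force: [-3.1, -2.2, -0.6]
finger_gap: 0.089
```

```bash
python3 st.py
```

```text
6.25 [ 0.7045 -0.1781  0.2018] gap 0.089 F [-3.1 -2.2 -0.6] T [-0.34  0.91 -0.03]
tool x [-0.049  0.999  0.009] y [ 0.999  0.049 -0.005] z [-0.006  0.009 -1.   ] yaw(y) 2.8
```

{"name": "carry_out", "arguments": {"steps": [[-1, 0, 9, 5, 0], [-1, 0, 8, 5, 0], [-1, 0, 8, 6, 0], [-1, 0, 8, 6, 0], [-1, 0, 7, 7, 0], [-1, 0, 6, 7, 0], [-1, 0, 4, 5, 0], [-1, 0, 2, 3, 0], [-1, 0, 2, 3, 0], [-1, 0, 0, 0, 0]]}}

```text
clock: 7.25
tool_pos: [0.7612, -0.1756, 0.1535]
ee_rot: [0.689, 0.724, -0.002, -0.009]
contact_force: [-1.4, -2.2, -2.6]
finger_gap: 0.084
```

```bash
python3 st.py
```

```text
7.25 [ 0.7612 -0.1756  0.1535] gap 0.084 F [-1.4 -2.2 -2.6] T [-0.23  0.36 -0.06]
tool x [-0.049  0.999  0.009] y [ 0.999  0.049 -0.016] z [-0.016  0.009 -1.   ] yaw(y) 2.83
```

{"name": "carry_out", "arguments": {"steps": [[-0.4, 0, 0, 0, 0], [-0.4, 0, 0, 0, 0], [-0.4, 0, 3, 0, 0], [-0.4, 0, 2, 0, 0], [-0.4, 0, 0, -15, 0], [-0.4, 0, 0, -25, 0], [-0.4, 0, 0, -35, 0], [-0.4, 0, 0, -45, 0], [-0.4, 0, 0, -45, 0], [-0.4, 0, -20, -30, 0]]}}

```text
clock: 8.25
tool_pos: [0.7516, -0.1746, 0.354]
ee_rot: [0.689, 0.725, 0.002, -0.01]
contact_force: [-0.0, 0.5, 0.1]
finger_gap: 0.3
```

```bash
python3 st.py .53 -.22 .36
```

```text
8.25 [ 0.7516 -0.1746  0.354 ] gap 0.3 F [-0.   0.5  0.1] T [-0.04  0.03 -0.05]
tool x [-0.051  0.999  0.017] y [ 0.999  0.051 -0.01 ] z [-0.011  0.016 -1.   ] yaw(y) 2.94
shift mm [ -34.  -223.6   -4.4]
```

{"name": "carry_out", "arguments": {"steps": [[0.2, -6, -20, 0, 0], [0.2, -8, -20, 0, 0], [0.2, -8, -20, 0, 0], [0.2, -8, -20, 0, 0], [0.2, -8, -20, 0, 0], [0.2, -8, -20, 0, 0], [0.2, -8, -20, 0, 0], [0.2, -8, -20, 0, 0], [0.2, -8, -20, 0, 0], [0.2, 0, 0, 0, 0]]}}

```text
clock: 9.25
tool_pos: [0.5738, -0.2553, 0.3829]
ee_rot: [0.687, 0.726, 0.013, 0.013]
contact_force: [-0.7, -0.4, -0.2]
finger_gap: 0.602
```

```bash
python3 - <<'E'
from h import *
w,s=snap('wrist','w2.png'); snap('top','t2.png'); snap('side','s2.png')
print(s['clock'],s['tool_pos'].tolist(),list(s['ee_rot']))
E
```

```text
9.25 [0.5738498323744458, -0.255338803667234, 0.38285567807783716] [np.float64(0.6873977866198642), np.float64(0.7260472999257664), np.float64(0.012663279890852662), np.float64(0.013388150097063825)]
```

View pics/w2.png

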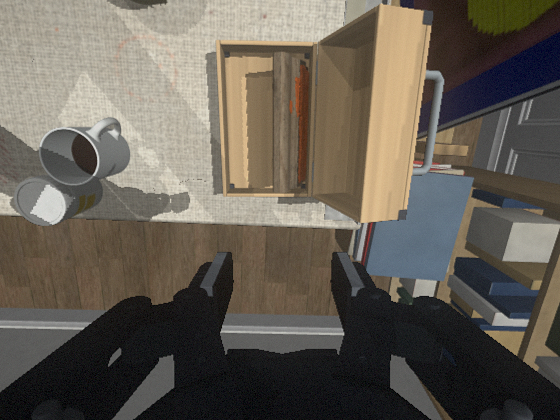

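The lid stands open on its stop. The squeegee is in the tray at about cols 272–308, rows 52–187. I'll enlarge it for the grasp.

```bash
python3 - <<'E'
from h import *
w=cv2.imread('pics/w2.png'); s={'tool_pos':[0.57385,-0.25534,0.38286],'ee_rot':[0.6873978,0.7260473,0.0126633,0.0133881]}
C=cam('wrist',s)
print('centre row',w[120,262:320].tolist()[::2])
print('rim',onz(C,[(218,43),(316,43),(311,194),(225,194)],.05).round(4))
print('edge z=0',onz(C,[(275,54),(275,120),(273,187)],.0933).round(4))
print('edge z=22',onz(C,[(299,54),(298,120),(296,187)],.1026).round(4))
cv2.imwrite('pics/c2.png',cv2.resize(w[35:205,210:330],None,fx=5,fy=3.5,interpolation=3))
E
```

```text
centre row [[79, 104, 124], [74, 100, 118], [77, 104, 120], [80, 105, 126], [83, 107, 125], [71, 89, 105], [82, 100, 116], [88, 107, 125], [86, 108, 123], [79, 98, 119], [98, 120, 136], [82, 102, 116], [89, 107, 119], [66, 83, 93], [64, 80, 91], [81, 98, 113], [85, 104, 116], [68, 87, 104], [63, 76, 89], [33, 56, 109], [33, 51, 86], [27, 47, 77], [28, 54, 90], [48, 62, 76], [62, 82, 97], [77, 104, 125], [70, 85, 97], [77, 103, 124], [77, 105, 122]]
rim [[ 0.4886 -0.0805  0.05  ]
 [ 0.6226 -0.072   0.05  ]
 [ 0.6333 -0.2848  0.05  ]
 [ 0.4983 -0.2911  0.05  ]]
edge z=0 [[ 0.5667 -0.0984  0.0933]
 [ 0.5705 -0.1772  0.0933]
 [ 0.5721 -0.2677  0.0933]]
edge z=22 [[ 0.5961 -0.0986  0.1026]
 [ 0.6003 -0.1758  0.1026]
 [ 0.6038 -0.2643  0.1026]]
```

View pics/c2.png

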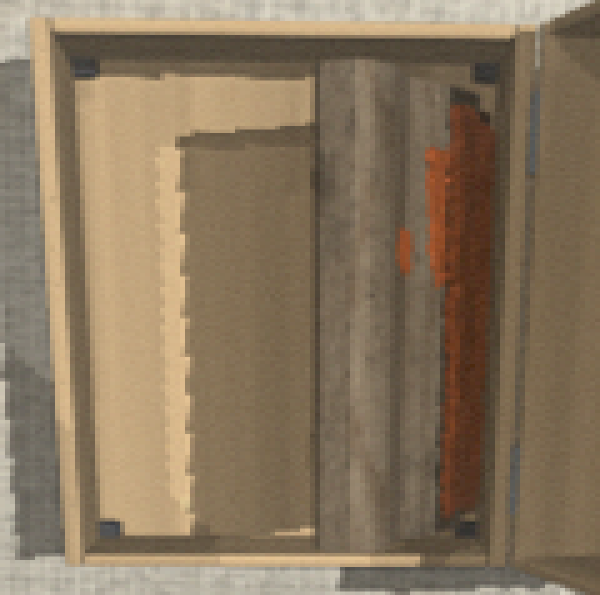

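The crop shows the grey wooden top end face at cols 273.6–290 (x ≈ 0.569–0.588), rows 52–192 (y -0.096 to -0.274, 178 mm long). The orange blade lies beyond it at the far wall. That agrees with the given geometry: foot at the inner wall at x≈0.624. Now I'll approach above the top edge.

```bash
python3 st.py .586 -.184 .19
```

```text
9.4 [ 0.5756 -0.2543  0.382 ] gap 0.599 F [ 0.7  0.6 -0.1] T [ 0.01  0.02 -0.04]
tool x [-0.057  0.998 -0.001] y [0.998 0.057 0.037] z [ 0.037  0.001 -0.999] yaw(y) 3.25
shift mm [ 69.8   7.3 192.3]
```

{"name": "carry_out", "arguments": {"steps": [[0.5, 12, 1, 5, 0.4], [0.5, 14, 1, 15, 0], [0.5, 14, 1, 20, 0], [0.5, 14, 1, 25, 0], [0.5, 12, 1, 30, 0], [0.5, 4, 1, 30, 0], [0.5, 0, 1, 30, 0], [0.5, 0, 0, 20, 0], [0.5, 0, 0, 10, 0], [0.5, 0, 0, 0, 0]]}}

```text
clock: 10.4
tool_pos: [0.593, -0.167, 0.1884]
ee_rot: [0.686, 0.728, 0.016, 0.012]
contact_force: [0.1, -0.4, -0.2]
finger_gap: 0.748
```

```bash
python3 st.py .586 -.184 .088
```

```text
10.4 [ 0.593  -0.167   0.1884] gap 0.748 F [ 0.1 -0.4 -0.2] T [-0.04  0.   -0.01]
tool x [-0.059  0.998  0.004] y [0.997 0.059 0.039] z [ 0.039  0.006 -0.999] yaw(y) 3.38
shift mm [-16.9 -12.  100. ]
```

{"name": "carry_out", "arguments": {"steps": [[0.5, -5, -4, 5, 0.3], [0.5, -5, -4, 10, 0], [0.5, -4, -3, 12, 0], [0.5, -2, -1, 15, 0], [0.5, 0, 0, 15, 0], [0.5, 0, 0, 15, 0], [0.5, 0, 0, 12, 0], [0.5, 0, 0, 10, 0], [0.5, 0, 0, 5, 0], [0.5, 0, 0, 0, 0]]}}

```text
clock: 11.4
tool_pos: [0.5873, -0.1854, 0.0833]
ee_rot: [0.688, 0.725, 0.017, 0.014]
contact_force: [0.5, -0.2, -0.5]
finger_gap: 0.751
```

```bash
python3 st.py .586 -.184 .088; python3 -c "
from h import *
snap('wrist','w3.png'); s,_=snap('side','s3.png')
w=cv2.imread('pics/w3.png');s=cv2.imread('pics/s3.png')
cv2.imwrite('pics/c3.png',np.hstack([cv2.resize(w,(480,360)),cv2.resize(s[150:240,220:300],(320,360),interpolation=3)]))"
```

```text
11.4 [ 0.5873 -0.1854  0.0833] gap 0.751 F [ 0.5 -0.2 -0.5] T [ 0.01 -0.05 -0.  ]
tool x [-0.053  0.999  0.002] y [0.998 0.052 0.044] z [ 0.044  0.004 -0.999] yaw(y) 3.01
shift mm [ 1.4 -1.  -4.8]
```

View pics/c3.png

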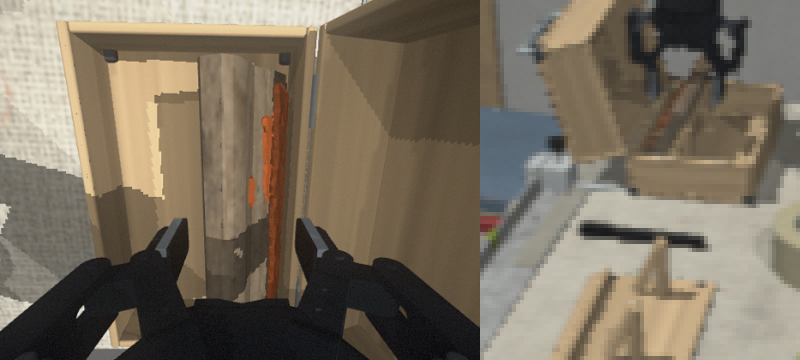

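The jaws straddle the squeegee cleanly and the ribs are visible. I'll push it up towards vertical while narrowing the jaws.

{"name": "carry_out", "arguments": {"steps": [[0.1, 0, 0, 0, 0], [0.0, 0, 0, 0, 0], [0.0, 0, 2, 0, 0], [-0.05, 0, 3, 0, 0], [-0.1, 0, 3, 0, 0], [-0.15, 0, 3, 0, 0], [-0.2, 0, 3, 0, 0], [-0.25, 0, 2, 0, 0], [-0.3, 0, 2, 0, 0], [-0.3, 0, 0, 0, 0]]}}

```text
clock: 12.5
tool_pos: [0.6083, -0.1853, 0.0886]
ee_rot: [0.688, 0.726, 0.017, 0.017]
contact_force: [-1.3, -0.2, 0.7]
finger_gap: 0.354
```

```bash
python3 st.py
```

```text
12.5 [ 0.6083 -0.1853  0.0886] gap 0.354 F [-1.3 -0.2  0.7] T [-0.03  0.18 -0.03]
tool x [-0.053  0.999 -0.001] y [0.997 0.053 0.047] z [ 0.047  0.001 -0.999] yaw(y) 3.07
```

{"name": "carry_out", "arguments": {"steps": [[-0.4, 0, 0, 0, 0], [-0.5, 0, 0, 0, 0], [-0.7, 0, 0, 0, 0], [-1, 0, 0, 0, 0], [-1, 0, 0, 0, 0], [-1, 0, 0, -5, 0], [-1, 0, 0, -10, 0], [-1, 0, 0, -10, 0], [-1, 0, 0, -10, 0], [-1, 0, 0, 0, 0]]}}

```text
clock: 13.5
tool_pos: [0.605, -0.1843, 0.1235]
ee_rot: [0.688, 0.725, 0.016, 0.015]
contact_force: [0.5, -0.2, -2.1]
finger_gap: 0.234
```

```bash
python3 st.py
```

```text
13.5 [ 0.605  -0.1843  0.1235] gap 0.234 F [ 0.5 -0.2 -2.1] T [-0.09 -0.    0.02]
tool x [-0.053  0.999  0.001] y [0.998 0.053 0.044] z [ 0.044  0.004 -0.999] yaw(y) 3.04
```

Squeegee gripped: aligned with the pads, about 22 mm, weight sensed. I'll lift and carry it to a viewing pose near the rest.

{"name": "carry_out", "arguments": {"steps": [[-1, 0, 0, -15, 0], [-1, 0, 0, -25, 0], [-1, 0, 0, -30, 0], [-1, 0, 0, -30, 0], [-1, 0, 0, -30, 0], [-1, 0, 0, -30, 0], [-1, 5, 0, -30, 0], [-1, 12, -2, -20, 0], [-1, 20, -4, -15, 0], [-1, 25, -5, -5, 0]]}}

```text
clock: 14.5
tool_pos: [0.5789, -0.1243, 0.3711]
ee_rot: [0.689, 0.724, 0.018, 0.018]
contact_force: [0.5, 0.3, -2.8]
finger_gap: 0.235
```

{"name": "carry_out", "arguments": {"steps": [[-1, 28, -6, 0, 0], [-1, 30, -6, 0, 0], [-1, 30, -6, 0, 0], [-1, 30, -6, 0, 0], [-1, 30, -6, 0, 0], [-1, 25, -5, 0, 0], [-1, 15, -3, 0, 0], [-1, 5, 0, 0, 0], [-1, 0, 0, 0, 0], [-1, 0, 0, 0, 0]]}}

```text
clock: 15.5
tool_pos: [0.5265, 0.0762, 0.382]
ee_rot: [0.688, 0.725, 0.023, 0.025]
contact_force: [0.1, -0.3, -4.6]
finger_gap: 0.234
```

```bash
python3 st.py; python3 -c "
from h import *
import json
_,s=snap('wrist','w4.png'); snap('side','s4.png'); snap('top','t4.png')
json.dump({k:list(map(float,s[k])) for k in('tool_pos','ee_rot')},open('w4.json','w'))"
```

```text
15.5 [0.5265 0.0762 0.382 ] gap 0.234 F [ 0.1 -0.3 -4.6] T [ 0.    0.07 -0.01]
tool x [-0.051  0.999 -0.005] y [0.996 0.051 0.068] z [ 0.068 -0.001 -0.998] yaw(y) 2.95
```

View pics/w4.png

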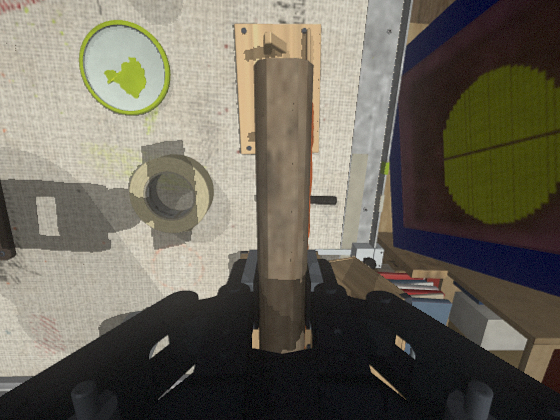

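The rest's base plate spans about (237,24), (322,24), (320,152), (241,154). One rib is visible at (275,45), with the lip on the right edge. The squeegee hangs between the pads, and the marker is at (325,200).

```bash
python3 - <<'E'
from h import *
import json
s=json.load(open('w4.json')); C=cam('wrist',s)
w=cv2.imread('pics/w4.png'); h=cv2.cvtColor(w,cv2.COLOR_BGR2HSV)
m=cv2.inRange(h,(8,60,110),(25,255,255)); m[170:]=0; m[:,:225]=0; m[:,335:]=0
m=cv2.morphologyEx(m,cv2.MORPH_OPEN,np.ones((3,3)))
c=np.vstack([k for k in cv2.findContours(m,0,1)[0] if cv2.contourArea(k)>30])[:,0]
r=onz(C,c,.006)[:,:2].astype(np.float32)*1000; b=cv2.minAreaRect(r); print(b)
P=cv2.boxPoints(b); print(P.round(1)); print(proj(C,np.c_[P/1000,[.006]*4]).round(0))
print(onz(C,[(237,24),(322,24),(320,152),(241,154)],.006).round(4))
# side/top views
for n,f in(('top','t4'),('side','s4')):
    im=cv2.imread(f'pics/{f}.png'); D=cam(n); print(n,proj(D,np.c_[P/1000,[.006]*4]).round(0).tolist())
t=cv2.imread('pics/t4.png'); q=cv2.imread('pics/s4.png')
cv2.imwrite('pics/c4.png',np.hstack([cv2.resize(q[195:265,210:300],(400,400),interpolation=3),cv2.resize(t[165:235,235:325],(400,400),interpolation=3)]))
E
```

```text
((541.0945434570312, 183.95565795898438), (129.21484375, 215.67759704589844), 3.805372714996338)
[[469.5 287.3]
 [483.8  72.1]
 [612.7  80.6]
 [598.4 295.8]]
[[234.  24.]
 [242. 171.]
 [318. 169.]
 [321.  24.]]
[[0.4744 0.2871 0.006 ]
 [0.6001 0.296  0.006 ]
 [0.6138 0.1086 0.006 ]
 [0.4826 0.0993 0.006 ]]
top [[250.0, 204.0], [301.0, 218.0], [310.0, 192.0], [260.0, 179.0]]
side [[270.0, 246.0], [280.0, 216.0], [249.0, 214.0], [235.0, 243.0]]
```

View pics/c4.png

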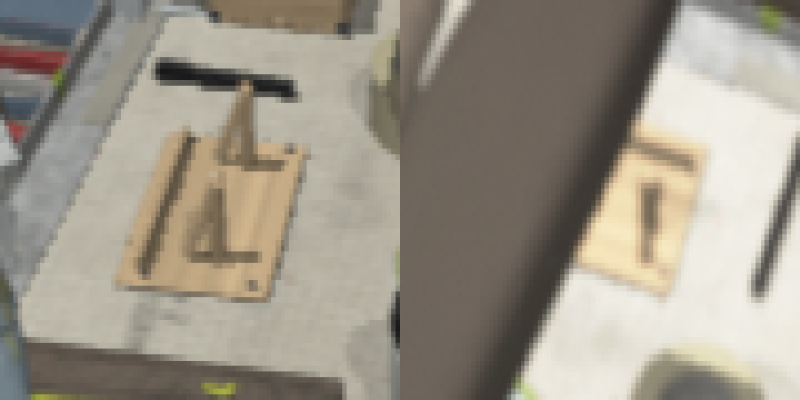

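```bash
python3 - <<'E'
from h import *
Q=onz(cam('side'),[(252,218),(278,221),(270.8,247.5),(236.3,245.2)],.006); print(Q.round(4),Q.mean(0).round(4))
print('lip inner/top via wrist at z=.02',end=' ')
import json
C=cam('wrist',json.load(open('w4.json'))); print(onz(C,[(303,40),(308,40)],.02).round(4))
# lip sample row
w=cv2.imread('pics/w4.png'); print(w[38,292:326].sum(1).tolist())
E
python3 st.py .5706 .1997 .20
```

```text
[[0.591  0.1111 0.006 ]
 [0.4822 0.1115 0.006 ]
 [0.4633 0.2969 0.006 ]
 [0.5897 0.3098 0.006 ]] [0.5316 0.2073 0.006 ]
lip inner/top via wrist at z=.02 [[0.5715 0.2693 0.02  ]
 [0.5789 0.2698 0.02  ]]
[537, 517, 522, 523, 514, 499, 499, 496, 496, 487, 353, 324, 337, 315, 231, 385, 474, 505, 418, 468, 483, 538, 542, 539, 533, 532, 529, 532, 491, 541, 569, 543, 574, 609]
15.65 [0.5266 0.0758 0.3815] gap 0.235 F [-0.3 -0.5 -2.6] T [0.02 0.06 0.03]
tool x [-0.05   0.999 -0.004] y [0.996 0.05  0.067] z [ 0.067 -0.001 -0.998] yaw(y) 2.89
shift mm [122.3  37.9 184. ]
```

Two readings of the rest's x differ by about 5–10 mm, so I'll take a closer look from lower down before placing.

{"name": "carry_out", "arguments": {"steps": [[-1, 7, -2, 8, -0.5], [-1, 8, -2, 16, -0.4], [-1, 8, -2, 20, 0], [-1, 8, -2, 25, 0], [-1, 8, -2, 25, 0], [-1, 8, -3, 25, 0], [-1, 8, -3, 20, 0], [-1, 8, -3, 15, 0], [-1, 2, 0, 5, 0], [-1, 0, 0, 0, 0]]}}

```text
clock: 16.65
tool_pos: [0.5126, 0.1396, 0.2093]
ee_rot: [0.685, 0.728, 0.02, 0.023]
contact_force: [-0.5, -0.2, -3.3]
finger_gap: 0.234
```

```bash
python3 st.py; python3 -c "
from h import *
import json
_,s=snap('wrist','w5.png')
json.dump({k:list(map(float,s[k])) for k in('tool_pos','ee_rot')},open('w5.json','w'))
w=cv2.imread('pics/w5.png'); cv2.imwrite('pics/c5.png',cv2.resize(w[0:300,160:460],(600,600),interpolation=3))"
```

```text
16.65 [0.5126 0.1396 0.2093] gap 0.234 F [-0.5 -0.2 -3.3] T [-0.03 -0.03 -0.01]
tool x [-0.062  0.998 -0.005] y [0.996 0.062 0.061] z [ 0.061 -0.002 -0.998] yaw(y) 3.55
```

View pics/c5.png

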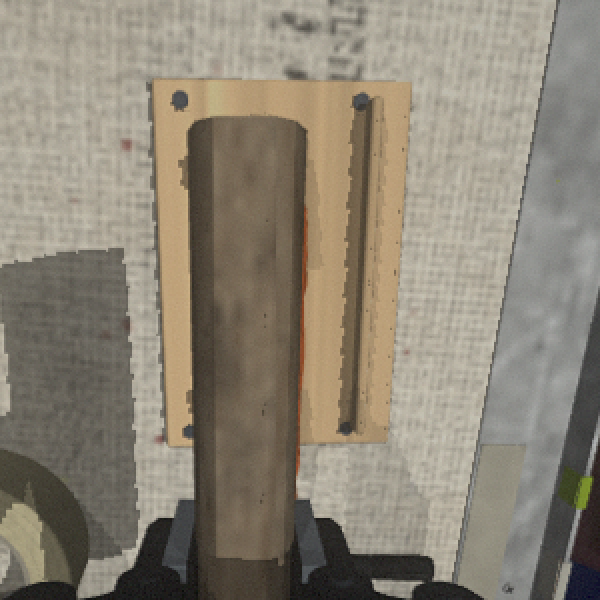

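The full plate is visible: crop corners (152,80), (412,82), (386,443), (169,446). The lip's inner top edge runs from about (371,97) to (357,432).

```bash
python3 - <<'E'
from h import *
import json
C=cam('wrist',json.load(open('w5.json')))
f=lambda p:np.array(p)/2+[160,0]
Q=onz(C,f([(152,80),(412,82),(386,443),(169,446)]),.006); print(Q.round(4),Q.mean(0).round(4))
e=lambda a,b:np.linalg.norm(Q[a]-Q[b]).round(4); print(e(0,1),e(1,2),e(2,3),e(3,0))
ux=(Q[1]-Q[0]+Q[2]-Q[3])[:2]; uy=(Q[0]-Q[3]+Q[1]-Q[2])[:2]
ya=np.degrees(np.arctan2(ux[1],ux[0])); yb=np.degrees(np.arctan2(-uy[0],uy[1])); print(ya,yb)
y=np.radians(yb*.6+ya*.4); c=Q.mean(0)[:2]; X=np.array([np.cos(y),np.sin(y)]); Y=np.array([-X[1],X[0]])
for z,p in((.020,[(371,97),(357,432)]),(.020,[(384,97),(371,432)]),(.006,[(362,101),(346,427),(180,100)])):
    L=onz(C,f(p),z)[:,:2]-c; print(z,(L@X*1000).round(1),(L@Y*1000).round(1))
# slab top end, far: height ~ tcp+.02
s=ctrl.state(); M=R.from_quat(s['ee_rot']).as_matrix()
for d in (-.02,-.015):
  P=onz(C,f([(190,125),(306,125),(212,118),(280,118)]),s['tool_pos'][2]-d); print(((P-s['tool_pos'])@M*1000).round(1).tolist())
E
```

```text
[[0.4708 0.287  0.006 ]
 [0.5987 0.296  0.006 ]
 [0.6104 0.1077 0.006 ]
 [0.4839 0.1005 0.006 ]] [0.5409 0.1978 0.006 ]
0.1282 0.1887 0.1268 0.187
3.6248191901522424 3.794776202502438
0.02 [40.2 42.2] [ 84.2 -82.9]
0.02 [46.4 50.1] [ 84.3 -83.1]
0.006 [ 39.3  39.2 -51. ] [ 85.5 -84.1  85.1]
[[88.8, -8.6, -21.0], [89.0, 9.1, -19.9], [89.8, -5.3, -20.8], [89.9, 5.1, -20.2]]
[[89.8, -9.0, -16.1], [90.0, 9.6, -14.9], [90.8, -5.5, -15.8], [90.9, 5.4, -15.2]]
```

Centre (0.541, 0.198), yaw 3.7°, with consistent sizes (128×188) and the lip at 41–50. The squeegee is centred in the grip. Next I'll go above the seat and down.

```bash
python3 st.py .568 .1996 .135
```

```text
16.7 [0.5127 0.1395 0.2097] gap 0.236 F [-0.   0.  -2.2] T [-0.    0.09 -0.03]
tool x [-0.061  0.998 -0.005] y [0.996 0.062 0.061] z [ 0.062 -0.001 -0.998] yaw(y) 3.54
shift mm [57.  54.2 77.9]
```

{"name": "carry_out", "arguments": {"steps": [[-1, 8, 8, 0, 0], [-1, 10, 10, 0, 0], [-1, 10, 10, 0, 0], [-1, 10, 10, 0, 0], [-1, 10, 8, 5, 0], [-1, 7, 6, 12, 0], [-1, 2, 2, 18, 0], [-1, 0, 0, 18, 0], [-1, 0, 0, 12, 0], [-1, 0, 0, 0, 0]]}}

```text
clock: 17.7
tool_pos: [0.5824, 0.2082, 0.1554]
ee_rot: [0.685, 0.727, 0.03, 0.029]
contact_force: [-0.6, -0.4, -4.1]
finger_gap: 0.234
```

```bash
python3 st.py .568 .1996 .100
```

```text
17.7 [0.5824 0.2082 0.1554] gap 0.234 F [-0.6 -0.4 -4.1] T [-0.05  0.08  0.02]
tool x [-0.06   0.998 -0.002] y [0.995 0.06  0.083] z [ 0.083  0.003 -0.997] yaw(y) 3.46
shift mm [ -7.7 -19.4  54. ]
```

{"name": "carry_out", "arguments": {"steps": [[-1, -3, -6, 0, -0.2], [-1, -3, -7, 3, 0], [-1, -2, -5, 8, 0], [-1, 0, -2, 10, 0], [-1, 0, 0, 10, 0], [-1, 0, 0, 10, 0], [-1, 0, 0, 8, 0], [-1, 0, 0, 4, 0], [-1, 0, 0, 0, 0], [-1, 0, 0, 0, 0]]}}

```text
clock: 18.7
tool_pos: [0.5677, 0.1984, 0.0988]
ee_rot: [0.684, 0.729, 0.031, 0.03]
contact_force: [-0.1, -0.7, -3.1]
finger_gap: 0.233
```

```bash
python3 st.py .566 .1996 .090
```

```text
18.7 [0.5677 0.1984 0.0988] gap 0.233 F [-0.1 -0.7 -3.1] T [-0.08  0.12 -0.01]
tool x [-0.063  0.998 -0.002] y [0.994 0.063 0.087] z [ 0.087  0.004 -0.996] yaw(y) 3.65
shift mm [ 1.3 -2.4  8.7]
```

Now lower in small steps until the blade touches.

{"name": "carry_out", "arguments": {"steps": [[-1, 0, -2, 1, 0], [-1, 0, 0, 2, 0], [-1, 0, 0, 2, 0], [-1, 0, 0, 2, 0], [-1, 0, 0, 1, 0], [-1, 0, 0, 1, 0], [-1, 0, 0, 0, 0], [-1, 0, 0, 0, 0], [-1, 0, 0, 0, 0], [-1, 0, 0, 0, 0]]}}

```text
clock: 19.7
tool_pos: [0.5675, 0.1987, 0.0905]
ee_rot: [0.684, 0.729, 0.032, 0.031]
contact_force: [0.1, -0.0, -3.6]
finger_gap: 0.236
```

```bash
python3 st.py
```

```text
19.7 [0.5675 0.1987 0.0905] gap 0.236 F [ 0.1 -0.  -3.6] T [ 0.01  0.13 -0.02]
tool x [-0.064  0.998 -0.001] y [0.994 0.064 0.09 ] z [ 0.09   0.004 -0.996] yaw(y) 3.66
```

{"name": "carry_out", "arguments": {"steps": [[-1, 0, 0, 1, 0], [-1, 0, 0, 1, 0], [-1, 0, 0, 1, 0], [-1, 0, 0, 1, 0], [-1, 0, 0, 1, 0], [-1, 0, 0, 1, 0], [-1, 0, 0, 0, 0], [-1, 0, 0, 0, 0], [-1, 0, 0, 0, 0], [-1, 0, 0, 0, 0]]}}

```text
clock: 20.7
tool_pos: [0.5684, 0.1989, 0.0885]
ee_rot: [0.683, 0.729, 0.032, 0.031]
contact_force: [-2.9, -0.2, 2.0]
finger_gap: 0.236
```

```bash
python3 st.py; python3 -c "
from h import *
snap('side','s6.png'); snap('wrist','w6.png')
s=cv2.imread('pics/s6.png');w=cv2.imread('pics/w6.png'); cv2.imwrite('pics/c6.png',np.hstack([cv2.resize(s[160:260,210:310],(400,400),interpolation=3),cv2.resize(w[:280,140:420],(400,400))]))"
```

```text
20.7 [0.5684 0.1989 0.0885] gap 0.236 F [-2.9 -0.2  2. ] T [-0.07  0.52  0.03]
tool x [-0.065  0.998 -0.002] y [0.994 0.065 0.089] z [ 0.088  0.003 -0.996] yaw(y) 3.72
```

View pics/c6.png

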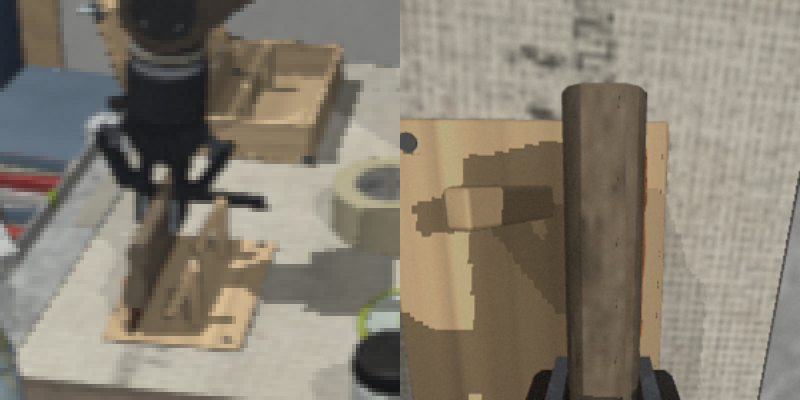

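The blade is standing on the base plate between the ribs and the lip, with contact at the expected height. Next I'll ease the jaws open while following back towards the ribs so that it leans gently.

{"name": "carry_out", "arguments": {"steps": [[-0.48, 0, 0, -0.5, 0], [-0.42, 0, -2, -0.5, 0], [-0.36, 0, -3, -0.5, 0], [-0.3, 0, -3, -0.5, 0], [-0.24, 0, -3, -0.5, 0], [-0.18, 0, -3, -0.5, 0], [-0.12, 0, -3, -0.5, 0], [-0.06, 0, -3, -0.5, 0], [0, 0, -3, -0.5, 0], [0, 0, -2, -0.5, 0]]}}

```text
clock: 21.8
tool_pos: [0.5421, 0.1974, 0.091]
ee_rot: [0.683, 0.729, 0.034, 0.032]
contact_force: [-1.2, -0.4, -0.4]
finger_gap: 0.499
```

```bash
python3 st.py
```

```text
21.8 [0.5421 0.1974 0.091 ] gap 0.499 F [-1.2 -0.4 -0.4] T [-0.02  0.13  0.02]
tool x [-0.064  0.998 -0.001] y [0.994 0.064 0.093] z [ 0.093  0.005 -0.996] yaw(y) 3.66
```

{"name": "carry_out", "arguments": {"steps": [[0.05, 0, 0, 0, 0], [0.1, 0, 0, 0, 0], [0.15, 0, 0, 0, 0], [0.2, 0, 0, 0, 0], [0.3, 0, 0, 0, 0], [0.4, 0, 0, 0, 0], [0.5, 0, 0, 0, 0], [0.6, 0, 0, 0, 0], [0.6, 0, 0, 0, 0], [0.6, 0, 0, 0, 0]]}}

```text
clock: 22.8
tool_pos: [0.5437, 0.1975, 0.0922]
ee_rot: [0.683, 0.728, 0.035, 0.034]
contact_force: [-0.5, -0.2, 0.5]
finger_gap: 0.8
```

```bash
python3 st.py; python3 -c "
from h import *
snap('side','s7.png'); snap('wrist','w7.png')
s=cv2.imread('pics/s7.png');w=cv2.imread('pics/w7.png'); cv2.imwrite('pics/c7.png',np.hstack([cv2.resize(s[170:260,210:300],(400,400),interpolation=3),cv2.resize(w[:330,110:440],(400,400))]))"
```

```text
22.8 [0.5437 0.1975 0.0922] gap 0.8 F [-0.5 -0.2  0.5] T [-0.01  0.02 -0.01]
tool x [-0.064  0.998 -0.001] y [0.993 0.063 0.097] z [ 0.097  0.005 -0.995] yaw(y) 3.65
```

View pics/c7.png

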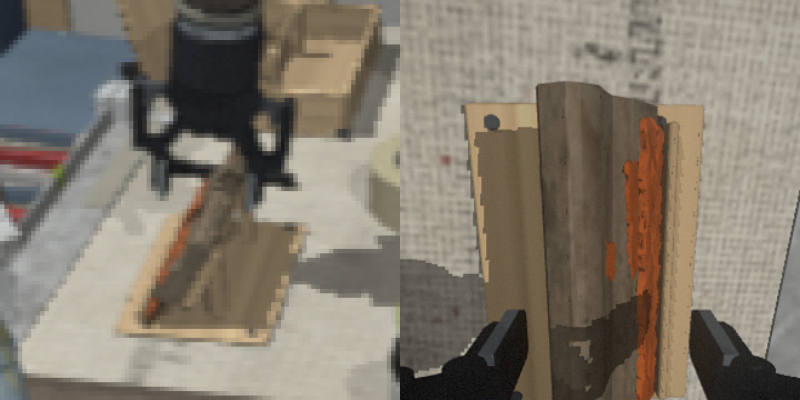

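It leans on the ribs with the blade inside the lip, clear of both fingers. I'll retreat straight up.

{"name": "carry_out", "arguments": {"steps": [[0.6, 0, 0.5, -6, 0], [0.6, 0, 1, -12, 0], [0.6, 0, 2, -18, 0], [0.6, 0, 2, -20, 0], [0.6, 0, 2, -25, 0], [0.6, 0, 2, -30, 0], [0.6, 0, 0, -40, 0], [0.6, 0, 0, -40, 0], [0.6, 0, 0, -30, 0], [0.6, 0, 0, -10, 0]]}}

```text
clock: 23.9
tool_pos: [0.5288, 0.1967, 0.3387]
ee_rot: [0.683, 0.728, 0.036, 0.034]
contact_force: [0.5, 0.4, -0.2]
finger_gap: 0.801
```

{"name": "carry_out", "arguments": {"steps": [[0.6, -10, -10, 0, 0], [0.6, -20, -10, 0, 0], [0.6, -30, -5, 0, 0], [0.6, -30, 0, 0, 0], [0.6, -30, 0, 0, 0], [0.6, -20, 0, 0, 0], [0.6, -10, 0, 0, 0], [0.6, 0, 0, 0, 0], [0.6, 0, 0, 0, 0], [0.6, 0, 0, 0, 0]]}}

```text
clock: 24.9
tool_pos: [0.5108, 0.0425, 0.3358]
ee_rot: [0.682, 0.729, 0.037, 0.033]
contact_force: [0.1, 0.4, -0.2]
finger_gap: 0.798
```

```bash
python3 st.py; python3 -c "
from h import *
_,s=snap('wrist','w8.png'); snap('side','s8.png')
w=cv2.imread('pics/w8.png');q=cv2.imread('pics/s8.png'); cv2.imwrite('pics/c8.png',np.hstack([cv2.resize(w,(450,338)),cv2.resize(q[150:270,210:330],(338,338),interpolation=3)]))"
```

```text
24.9 [0.5108 0.0425 0.3358] gap 0.798 F [ 0.1  0.4 -0.2] T [ 0.    0.04 -0.01]
tool x [-0.067  0.998  0.002] y [0.993 0.066 0.1  ] z [ 0.099  0.009 -0.995] yaw(y) 3.83
```

The viewer limit is reached, so the last check is by numbers.

```bash
python3 - <<'E'
from h import *
s=ctrl.state(); C=cam('wrist',s); w=cv2.imread('pics/w8.png'); h=cv2.cvtColor(w,cv2.COLOR_BGR2HSV)
m=cv2.inRange(h,(2,150,60),(12,255,255)); n,l,st,_=cv2.connectedComponentsWithStats(cv2.morphologyEx(m,3,np.ones((5,5)))); i=1+st[1:,4].argmax(); print('orange box',st[i])
v,u=np.nonzero(l==i); P=onz(C,np.c_[u,v],.02)[:,:2]
y=np.radians(3.7); X=np.array([np.cos(y),np.sin(y)]); Y=np.array([-X[1],X[0]]); d=(P-[.541,.198])*1000
print('blade x',np.percentile(d@X,[2,50,98]).round(),'y',np.percentile(d@Y,[1,99]).round())
e=[cv2.cvtColor(cv2.imread(f'pics/{f}.png'),6).astype(int) for f in('s3','s8')]
e4=cv2.cvtColor(cv2.imread('pics/s0.png'),6).astype(int)
for nm,(a,b,c,dd) in dict(openlid=(150,200,230,258),tape=(198,228,290,326),marker=(203,213,243,280),roundlid=(230,252,298,338),jar=(243,275,296,322),bigsq=(255,285,215,290)).items():
    r=e[0] if nm=='openlid' else e4; print(nm,np.abs(r[a:b,c:dd]-e[1][a:b,c:dd]).mean().round(1))
E
```

```text
orange box [ 297    0   22  129 1425]
blade x [13. 30. 38.] y [-80.  75.]
openlid 3.5
tape 11.0
marker 16.5
roundlid 5.7
jar 4.0
bigsq 5.0
```

```bash
python3 - <<'E'
from h import *
import json
def f(n,S,box):
    w=cv2.imread(f'pics/{n}.png',0); C=cam('wrist',S); a,b,c,d=box
    v,u=np.nonzero(w[a:b,c:d]<45); 
    if len(u): P=onz(C,np.c_[u+c,v+a],.012); print(n,len(u),P.mean(0).round(3),P.max(0).round(3),P.min(0).round(3))
S4=json.load(open('w4.json')); S8=ctrl.state(); f('w4',S4,(185,215,311,345))
p=proj(cam('wrist',S8),[.615,.05,.012])[0].round().astype(int); print(p); f('w8',S8,(p[1]-18,p[1]+18,p[0]-45,p[0]+45))
print(onz(cam('wrist',S4),[(338,200)],.012))
C=cam('wrist',S8); w=cv2.imread('pics/w8.png'); 
# lid rim edge of case: handle end of lid expected pos
c=np.array([.560,-.180]); X=np.array([np.cos(.049),np.sin(.049)]); print('lid handle px side',proj(cam('side'),[*(c+.2016*X),.139]),)
E
python3 -c "
from h import *
print(ctrl.sign_off()); print(ctrl.state()['clock'])"
```

```text
w4 4 [0.613 0.034 0.012] [0.619 0.035 0.012] [0.605 0.034 0.012]
[329 174]
w8 5 [0.605 0.034 0.012] [0.632 0.034 0.012] [0.57  0.034 0.012]
[[0.65144123 0.02857996 0.012     ]]
lid handle px side [[233.01693421 158.35333756]]
the job is handed in; nothing more can be done
None
the job is handed in; nothing more can be done
```

I opened the case's lid by its handle and carried it almost to the stop, then took the squeegee out and leaned it on the plywood rest. It stands blade down, about in the middle, and the job was handed in at about 25 s with the gripper empty and clear of everything.

- **Lid:** I carried it to about 1.81 rad before letting go. Later pictures showed it standing open by itself, and the case area had hardly changed between the side views before and after the placing.
- **Placing:** The blade touched the base plate at the height worked out beforehand. I then opened the jaws slowly while moving back with the squeegee until it lay on the ribs. In the pictures just before I lifted away, it was on the ribs and free of both fingers.
- **Blade position:** After retreating, the visible blade spanned about -80 to +75 mm along the rest. The +75 end is where the picture cuts it off. It sat about 30 mm towards the lip, and the blade foot belongs at about 31 mm.
- **Forces:** None of the readings passed 5 N.
- **Rest position:** An early side-view reading of the rest was about 1 cm off the wrist view. I used the closer wrist measurement, which matched the plate size.

Two checks were weak. The last overview could not be viewed because the 12-picture limit was reached. The before/after brightness comparison was clean for most of the other things I compared, but raised for the tape roll (11) and the marker (16.5). I put that down to the arm and its shadow, and my follow-up check on the marker was too sparse to prove it. I made no contact with either that I know of. The mug, tall jar and spray bottle were not compared at the end.

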